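Hold the tea strainer over the orange mug

TASK

Lift the tea strainer by its handle off its rest, carry it over the row of jars (over the top, not round the ends), and hold it over the orange mug ready for tea to be poured through it: level, centred over the mouth, its bottom about 15 mm above the rim and not touching, its handle pointing the same way as the mug's handle. Do not shift or tip the jars or either mug. Finish while still holding the strainer there, still, in the gripper.

Things in the scene. Friction and masses are not known exactly. Their poses are not given: they have to be found in the camera images.
- strainer: Tea strainer, 80 g, loose: round steel bowl, 67 mm wide over the rim, 31 mm high, narrowing to 26 mm at the underside, and a straight wooden handle, 12 mm wide and 12 mm high. Origin: centre of the bowl's underside. z up; the handle points along the strainer's -x from 45 to 150 mm from the origin, its axis 28 mm above the origin. It starts level, the bowl standing in the cup of strainer_rest and the handle in its fork; it lifts straight up.
- strainer_grip (a point): Point on the handle's axis, 65 mm from the bowl's axis and 28 mm above the bowl's underside, near the balance point: good place to pinch across the 12 mm width. Axes as the strainer's.
- strainer_handle_end (a point): Far end of the handle, on its axis, 150 mm from the bowl's axis.
- strainer_rest: Fixed rest: dark wooden base 170 x 70 x 8 mm, a white cup on a foot (84 mm wide, inner floor 45 mm and rim 59 mm above the worktop) and a wooden post 10 mm thick, 115 mm along its -x from the cup, whose fork (two 3 mm cheeks, 18 mm apart, tops 75 mm up) holds the handle. Origin: on the worktop under the cup's centre; -x points along the resting handle. Beside the handle between cup and post the space is free down to the 8 mm base.
- orange_mug: Orange mug, loose, open at the top: 78 mm wide body, 101 mm high, wall about 4 mm. Origin: on its underside, 15 mm from the body's axis towards the handle. z up; the handle points along the mug's own -y and reaches 54 mm from the origin, up to 95 mm high.
- orange_mug_mouth (a point): Centre of the orange mug's mouth, at rim height (101 mm). Axes as the mug's: its handle points along -y.
- dark_mug: Dark grey mug, loose, 88 mm wide, 106 mm high; origin on its underside, 20 mm from the body's axis towards the handle, which points along its own -y to 63 mm. Leave it alone. Either mug may stand in either of the two places.
- jar_tray: Fixed light wooden tray 300 x 90 x 30 mm (floor 5 mm, walls 5 mm) between the rest and the mugs, its length along its x, roughly along the robot's line of sight, y across the row. Origin: centre of its underside. Three jars stand in it in a row, in any order; the row's top is 110 mm above the worktop.
- jar_a: Jar with grey lid in the tray, 60 mm wide, 105 mm high, loose; origin: centre of its underside.
- jar_b: Wide jar with wooden lid in the tray, 73 mm wide, 105 mm high, loose; origin: centre of its underside.
- jar_c: Lower jar with wooden lid in the tray, 68 mm wide, 100 mm high, loose; origin: centre of its underside.
Mind the look-alikes: they are no part of the job. What is shaped like the orange_mug but blue or turquoise is not meant.

How it is judged:
On the way:
1. the strainer passes over the row of jars, above their tops, between the ends of the tray (height (world z) of strainer above 0.11 m and x of strainer in the frame of jar_tray between -0.15 and 0.15 m and y of strainer in the frame of jar_tray between -0.03 and 0.03 m).
At the end, for the whole second after the job is handed in: Strainer held still, touching only the gripper, level to 0.2 rad, centred within 12 mm on the orange mug's mouth, underside 4 to 28 mm above the rim, handle along the mug's (far end within 55 mm of that line); jars and mugs upright (0.1 rad), within 15 mm of their starts (horizontal distance between strainer and orange_mug_mouth below 0.012 m and z of strainer in the frame of orange_mug_mouth between 0.004 and 0.028 m and angle between strainer's own z axis and vertical below 0.2 rad and x of strainer_handle_end in the frame of orange_mug_mouth between -0.055 and 0.055 m and y of strainer_handle_end in the frame of orange_mug_mouth below -0.08 m and linear speed of strainer below 0.02 m/s and contact force between the fingers and strainer above 1 N and contact force between strainer and jar_a below 0.05 N and contact force between strainer and jar_b below 0.05 N and contact force between strainer and jar_c below 0.05 N and contact force between strainer and orange_mug below 0.05 N and contact force between strainer and dark_mug below 0.05 N and contact force between strainer and jar_tray below 0.05 N and contact force between strainer and strainer_rest below 0.05 N and angle between each of jar_a, jar_b, jar_c, orange_mug, dark_mug's own z axis and vertical below 0.1 rad and distance of each of jar_a, jar_b, jar_c, orange_mug, dark_mug from where it was at the start of the episode below 0.015 m); the arm keeps its last pose, push and grip.
It fails at once if a jar is shifted by more than 15 mm or tipped by more than 0.3 rad (distance of any of jar_a, jar_b, jar_c from where it was at the start of the episode above 0.015 m or angle between any of jar_a, jar_b, jar_c's own z axis and vertical above 0.3 rad).
It fails at once if a mug is shifted by more than 15 mm or tipped by more than 0.3 rad (distance of any of orange_mug, dark_mug from where it was at the start of the episode above 0.015 m or angle between any of orange_mug, dark_mug's own z axis and vertical above 0.3 rad).
It fails at once if the strainer is pressed on the orange mug with more than 3 N (contact force between strainer and orange_mug above 3 N).
It also fails if it takes over 38 s, if anything falls off the work surface, if the arm or the gripper's body presses on something with over 40 N, if the wrist force passes 120 N, or if a joint passes its speed limit or range.

ROBOT

A 6-joint arm with a two-finger parallel gripper is mounted at the origin on a cart in front of the work surface, level with it; the furniture and walls round the work are solid. World frame = base frame: x ahead of the robot, y to its left, z up, the work surface at z = 0. Lengths are in m, angles in rad, forces in N, time in s.
With the tool pointing down it reaches from about 0.25 to 0.775 m from the base axis. Payload 4 kg.
Tool frame: the origin (TCP) lies midway between the tips of the shut fingers; the grasp point (between the pads) lies 19 mm behind it (robot.pinch_z is the distance from the TCP to the grasp point, in m); x points along the fingers, y is the direction in which the jaws open and shut, and the axes are right-handed (so a half turn about x gives the same grasp; the last joint's range is limited). The gripper opens to 94 mm and grips with 3 to 60 N. Pads are 16 mm wide; open, the fingers measure 119 mm over their backs; the gripper's body (75 mm by 177 mm) begins 78 mm behind the grasp point.
Start: joints at [-1.398, 0.087, 1.371, -0, 1.684, -0.103], TCP at [0.15, -0.529, 0.206] pointing down, gripper open.
Joint ranges: [-3.1, 3.1], [-0.76, 2.03], [0.27, 2.55], [-1.08, 4.22], [0.17, 2.65], [-2.57, 2.57]. Speed limits (rad/s): [2.79, 2.79, 3.14, 3.14, 3.14, 3.14].

INTERFACE

Orientations are given as [roll, pitch, yaw] about the fixed x, y, z axes, in that order (R = Rz(yaw) Ry(pitch) Rx(roll)).
In Python, from bench import robot, imaging gives the robot as it stands. The module is installed in compiled form; this text tells all that it offers.
- The arm moves only by the tool drive_tool, never from a script. Its argument "commands" is a list that holds one entry, the list of rows, each a list of 4 numbers: the shift along the tool's x, y, z as a fraction of full scale, then the turn about the tool's x as a fraction of full scale. A call has 1 to 20 rows; each row shifts and turns the commanded pose from where the row before left it, along the tool's axes as they then stand; what a row does not reach is not made up. Full scale, the value 1, is 0.25 m for a shift and 360 degrees for a turn. A row lasts 1/10 s, in which the tool goes at most 50 mm and 8.59 degrees, less where a joint would pass 70% of its speed; a pose out of reach is approached as far as the arm can. A call with a number of a shift or a turn outside -1 to 1 is refused whole. A call with a gripper value outside its range is refused whole. "grip" is the opening, from 0 (shut) to 1 (fully open), set as the call begins (left out, the last holds). The fingers move at their own pace and stop on an object; the grip force is fixed at half the most. Time passes only in rows, so rows that do not move let the fingers close. It gives the time, the measured TCP pose, the force and the opening at its end, in the units of the state.
- robot.get_obs(): the state, without advancing time (a new reading comes with each control period).
- imaging.snapshot(name): name is "scene" or "top" or "wrist"; returns a dict with "pixels" (480x640x3 uint8, red, green, blue), "z_map" (480x640 float32, m along the optical axis (not along the pixel's ray), 0 where there is no reading), "mtx" (3x3 intrinsics, pixels), "extrinsics" (4x4, takes a point from world to camera coordinates). Camera axes: x right, y up, looking along -z (the intrinsics and any distortion apply to the point x, -y, -z); pixel columns grow to the right and rows downward; lengths in m; the calibration is good to about 2 mm. A picture is of the moment at which its call begins.
- robot.close_job(): hands the job in, once; it reports no verdict.
The state is a dict: "time": time; "joint_positions": joint angles; "qvel": joint speeds; "joint_torque": joint torques, N m; "tool_pos": TCP position; "ee_rot": TCP orientation; "wrist_force": force on the tool from outside, world axes, zero at the start; "wrist_torque": the same for the moment, N m; "width": finger opening in m.
Only numpy, scipy, OpenCV 4.12 (cv2) and the standard library are available. Lean on these libraries where they do the work, as an engineer would, in place of code of your own. Each camera call takes 0.05 s, during which the arm holds its last target.

## Working session

There is one attempt and no reset: what is moved stays moved. The work goes in short steps, Python scripts to look and compute and a tool call to move; the robot and the scene stay as the last step left them, time stands still between calls to the robot, and variables do not carry over. Pictures are saved under pics/ and viewed, and the job is handed in when it is done.

Besides the shell and the picture viewer there is one more tool, called after "Emit:" as name(argument=value, ...) on one line, values as JSON. drive_tool: Moves the arm, as the interface text tells. Shift numbers are shares of 0.25 m and turn numbers shares of 360 degrees, none past 1 either way. Its arguments: {"type":"object","properties":{"commands":{"type":"array","items":{"type":"array","items":{"type":"array","items":{"type":"number","minimum":-1,"maximum":1}}}},"grip":{"type":"number"}},"required":["commands"]}

```bash
mkdir -p pics; cat > h.py <<'E'
import numpy as np,cv2
from bench import robot,imaging
def snap(n,f):
    s=imaging.snapshot(n); cv2.imwrite(f'pics/{f}.png',s['pixels'][:,:,::-1]); np.savez(f'pics/{f}.npz',**s); return s
def world(s):
    z=s['z_map'];K=s['mtx'];v,u=np.mgrid[0:480,0:640]
    p=np.stack([(u-K[0,2])/K[0,0]*z,-(v-K[1,2])/K[1,1]*z,-z,np.ones_like(z)],-1)
    return (p@np.linalg.inv(s['extrinsics']).T)[...,:3]
E
python3 - <<'E'
from h import *
o=robot.get_obs();print({k:np.round(v,3) for k,v in o.items()})
for n in('scene','top'):
    s=snap(n,n+'0');print(s.keys(),s['mtx'])
E
```

```text
{'time': np.float64(0.0), 'joint_positions': array([-1.398,  0.088,  1.372, -0.   ,  1.684, -0.103]), 'qvel': array([ 0.   ,  0.   ,  0.001,  0.   , -0.   , -0.   ]), 'joint_torque': array([ 0.0000e+00, -3.4019e+01, -3.0242e+01,  7.2000e-02,  3.3000e-02,
       -0.0000e+00]), 'tool_pos': array([ 0.15 , -0.529,  0.204]), 'ee_rot': array([-1.647,  1.569,  1.77 ]), 'wrist_force': array([-0.615, -0.095, -0.103]), 'wrist_torque': array([-0.042, -0.012, -0.045]), 'width': np.float64(0.094)}
dict_keys(['pixels', 'z_map', 'mtx', 'extrinsics']) [[519.09102889   0.         318.06143969]
 [  0.         519.09102889 233.88500677]
 [  0.           0.           1.        ]]
dict_keys(['pixels', 'z_map', 'mtx', 'extrinsics']) [[489.97808858   0.         322.12316415]
 [  0.         489.97808858 237.49435373]
 [  0.           0.           1.        ]]
```

View pics/scene0.png

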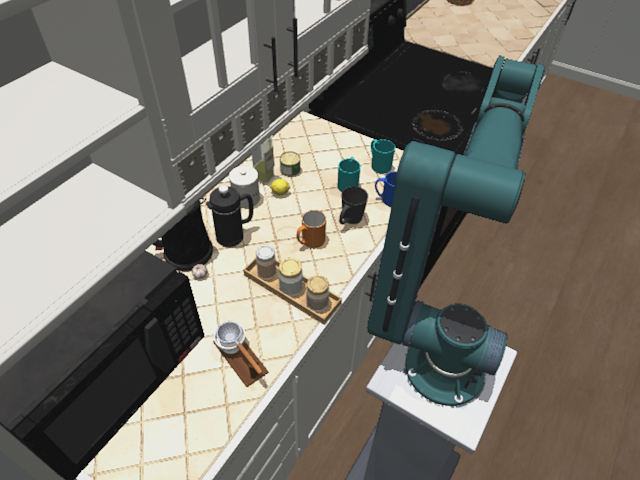

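View pics/top0.png

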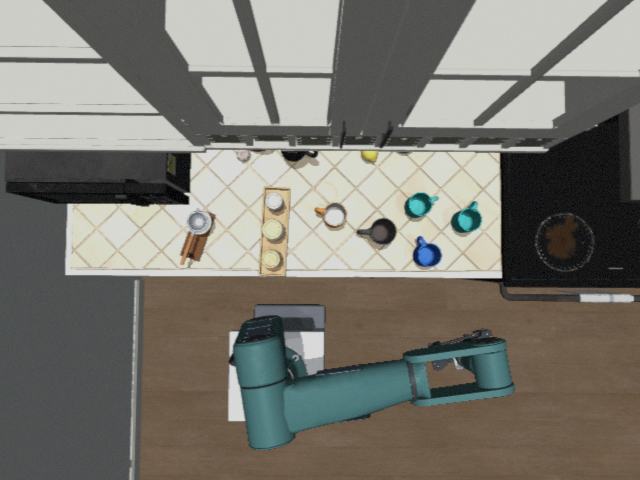

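The top view shows these candidates. Mugs: orange (334,215), dark (382,231), turquoise (419,204) and (467,218), blue (427,253). The only strainer has its bowl at (199,223) and its handle running down to about (190,262). By the description I choose the orange mug, and check it in a crop.

```bash
python3 - <<'E'
from h import *
s=dict(np.load('pics/top0.npz'))
im=s['pixels'][150:290,170:410,::-1];cv2.imwrite('pics/crop0.png',cv2.resize(im,None,fx=3.3,fy=3.3,interpolation=cv2.INTER_CUBIC))
s2=dict(np.load('pics/scene0.npz'))
im=s2['pixels'][180:390,190:400,::-1];cv2.imwrite('pics/crop1.png',cv2.resize(im,None,fx=2.8,fy=2.8,interpolation=cv2.INTER_CUBIC))
W=world(s)
for n,(u,v) in dict(bowl=(199,223),handle=(189,250),end=(184,263),om=(334,215),omh=(319,210),dark=(382,231),j1=(275,201),j2=(273,230),j3=(271,260),table=(230,200)).items(): print(n,W[v,u].round(3))
E
```

```text
bowl [0.509 0.258 0.044]
handle [0.42  0.298 0.011]
end [0.376 0.296 0.078]
om [ 0.543 -0.193  0.013]
omh [ 0.551 -0.141  0.1  ]
dark [ 0.491 -0.358  0.004]
j1 [0.577 0.    0.114]
j2 [0.484 0.005 0.114]
j3 [0.388 0.012 0.1  ]
table [ 0.594  0.165 -0.005]
```

View pics/crop0.png

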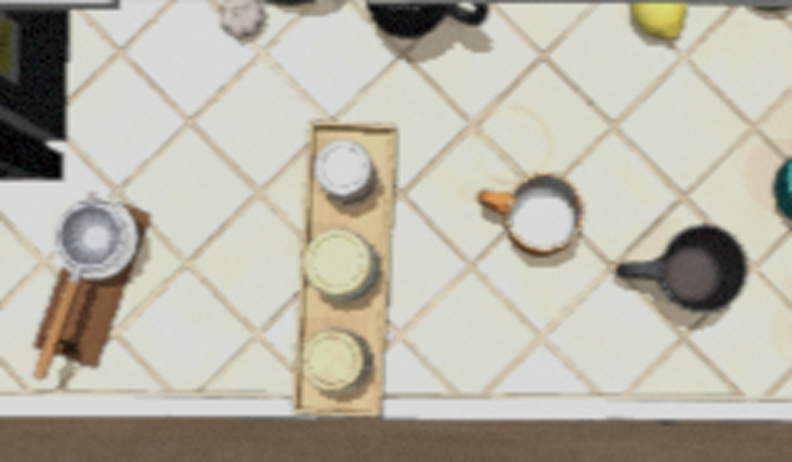

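View pics/crop1.png

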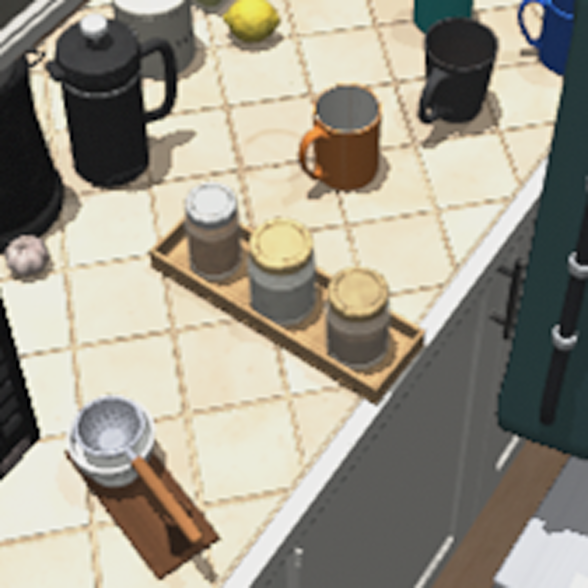

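```bash
cat > fit.py <<'E'
from h import *
from scipy.optimize import least_squares
def circ(P,r=None):
    c0=P.mean(0)
    f=lambda q:np.hypot(P[:,0]-q[0],P[:,1]-q[1])-(q[2] if r is None else r)
    q=least_squares(f,[*c0,.035],loss='soft_l1',f_scale=.003).x
    return q
E
python3 - <<'E'
from fit import *
for n in('top0','scene0'):
    s=dict(np.load(f'pics/{n}.npz'));W=world(s);P=W.reshape(-1,3);C=s['pixels'].reshape(-1,3).astype(int)
    ok=s['z_map'].reshape(-1)>0;P=P[ok];C=C[ok]
    def box(x0,x1,y0,y1,z0,z1):
        m=(P[:,0]>x0)&(P[:,0]<x1)&(P[:,1]>y0)&(P[:,1]<y1)&(P[:,2]>z0)&(P[:,2]<z1);return P[m]
    print(n,'table z',np.median(box(.3,.6,.08,.2,-.03,.03)[:,2]))
    b=box(.45,.57,.2,.32,.068,.09);print('bowl rim n',len(b),circ(b[:,:2]),np.median(b[:,2]))
    h=box(.33,.455,.22,.36,.066,.095);print('handle n',len(h),h.min(0),h.max(0),np.median(h[:,2]))
    c=h[:,:2].mean(0);d=np.linalg.svd(h[:,:2]-c)[2][0] if len(h)>3 else None;print(' line',c,d)
    m=box(.48,.61,-.25,-.15,.092,.115);print('mug rim n',len(m),circ(m[:,:2]),np.median(m[:,2]))
    m=box(.48,.61,-.3,-.1,.085,.115);
    hh=box(.48,.61,-.15,-.1,.07,.11);print('mug handle n',len(hh),hh.mean(0) if len(hh) else 0, hh[:,1].max() if len(hh) else 0)
    m=box(.42,.56,-.43,-.3,.092,.115);print('dark rim',len(m),circ(m[:,:2]),np.median(m[:,2]))
    for x in(.577,.484,.388):
        j=box(x-.045,x+.045,-.05,.06,.09,.125);print('jar',x,len(j),j.mean(0),np.percentile(j,[2,98],axis=0).round(3).tolist())
    t=box(.3,.65,-.06,.09,.02,.04);print('tray',np.percentile(t,[1,99],axis=0).round(3).tolist())
E
```

```text
top0 table z 0.0003138070820061234
bowl rim n 149 [0.50992996 0.25647374 0.03267708] 0.07593844117893278
handle n 121 [0.37288454 0.27058181 0.06777441] [0.45451665 0.30738838 0.08787131] 0.07819112403539186
 line [0.41287187 0.28988259] [-0.94516574  0.32659107]
mug rim n 94 [ 0.53917995 -0.19193841  0.03723861] 0.09930859853044849
mug handle n 25 [ 0.55371715 -0.13889378  0.09052899] -0.1279306548692036
dark rim 127 [ 0.48378565 -0.34731084  0.04174736] 0.10327888552990538
jar 0.577 224 [0.57866182 0.00389205 0.10898723] [[0.555, -0.021, 0.1], [0.603, 0.029, 0.116]]
jar 0.484 328 [0.48770167 0.00820382 0.10884164] [[0.458, -0.021, 0.098], [0.516, 0.038, 0.117]]
jar 0.388 284 [0.39209953 0.01312508 0.10410041] [[0.366, -0.014, 0.096], [0.42, 0.04, 0.111]]
tray [[0.338, -0.04, 0.02], [0.635, 0.058, 0.038]]
scene0 table z 0.0011550330615712756
bowl rim n 228 [0.5107075  0.25947839 0.03258344] 0.07669738634331869
handle n 190 [0.37133516 0.27324283 0.06655674] [0.4547732  0.30930375 0.08610033] 0.07923570860652074
 line [0.41162834 0.29317693] [-0.94636269  0.32310626]
mug rim n 161 [ 0.53981195 -0.19093447  0.03714896] 0.09926150067970885
mug handle n 48 [ 0.55309385 -0.13630526  0.08872   ] -0.12002538317373168
dark rim 219 [ 0.48438293 -0.34672296  0.04190797] 0.1016158453757563
jar 0.577 275 [0.57724563 0.01006625 0.10806789] [[0.554, -0.017, 0.091], [0.603, 0.032, 0.116]]
jar 0.484 406 [0.48523557 0.01534074 0.1080859 ] [[0.458, -0.018, 0.091], [0.516, 0.042, 0.116]]
jar 0.388 357 [0.39111408 0.01782994 0.10425189] [[0.364, -0.012, 0.092], [0.419, 0.044, 0.111]]
tray [[0.337, -0.035, 0.02], [0.638, 0.06, 0.04]]
```

```bash
python3 - <<'E'
from fit import *
from scipy.spatial.transform import Rotation as Ro
o=robot.get_obs();R=Ro.from_euler('xyz',o['ee_rot']).as_matrix();print(R.round(3),robot.pinch_z)
y=R[:,1];a0=np.degrees(np.arctan2(y[1],y[0]));print('y dir',a0)
g=np.array([.4488,.279]);hd=161.1
for want in (hd-90,hd+90):
    print('want y',want,'turn tool x',-( (want-a0+180)%360-180))
s=dict(np.load('pics/top0.npz'));W=world(s)
# obstacles near grasp above .12
P=W.reshape(-1,3);m=(P[:,2]>.12)&(P[:,2]<.6)&(P[:,0]>.3)&(P[:,0]<.8)&(P[:,1]>-.4)&(P[:,1]<.5)
Q=P[m];
for y0 in np.arange(-.4,.5,.1):
    q=Q[(Q[:,1]>=y0)&(Q[:,1]<y0+.1)]
    if len(q): i=q[:,0].argmin();print(y0.round(1),q[i].round(3),len(q))
P=world(dict(np.load('pics/scene0.npz'))).reshape(-1,3)
m=(P[:,2]>.12)&(P[:,0]>.3)&(P[:,0]<1.)&(P[:,1]>-.4)&(P[:,1]<.5)&(P[:,2]<1.2);Q=P[m]
for y0 in np.arange(-.4,.5,.1):
    q=Q[(Q[:,1]>=y0)&(Q[:,1]<y0+.1)]
    if len(q): i=q[:,0].argmin();print('sc',y0.round(1),q[i].round(3),len(q))
E
```

```text
[[-0.     0.272 -0.962]
 [ 0.002 -0.962 -0.272]
 [-1.    -0.002 -0.   ]] 0.0188
y dir -74.1971826522688
want y 71.1 turn tool x -145.29718265226882
want y 251.1 turn tool x 34.702817347731184
-0.4 [ 0.685 -0.382  0.365] 1549
-0.3 [ 0.66  -0.288  0.599] 1066
-0.2 [ 0.656 -0.189  0.525] 1886
-0.1 [ 0.557 -0.004  0.122] 2195
-0.0 [0.685 0.078 0.365] 2479
0.1 [0.675 0.195 0.369] 1312
0.2 [0.571 0.291 0.213] 1895
0.3 [0.569 0.316 0.124] 2977
0.4 [0.558 0.436 0.272] 3266
sc -0.4 [ 0.683 -0.396  0.369] 2727
sc -0.3 [ 0.656 -0.278  0.609] 5019
sc -0.2 [ 0.654 -0.182  0.583] 4620
sc -0.1 [ 0.684 -0.099  0.371] 4624
sc -0.0 [0.684 0.029 0.381] 4253
sc 0.1 [0.675 0.191 0.364] 19781
sc 0.2 [0.568 0.295 0.219] 11676
sc 0.3 [0.569 0.32  0.189] 13881
sc 0.4 [0.558 0.414 0.233] 12652
```

Emit:
drive_tool(commands=[[[0,-0.08,-0.06,0],[0,-0.08,-0.06,0],[0,-0.08,-0.06,0],[0,-0.08,-0.06,0],[0,-0.08,-0.06,0],[0,-0.08,-0.06,0],[0,-0.08,-0.06,0],[0,-0.08,-0.06,0],[0,-0.08,-0.06,0],[0,-0.08,-0.06,0],[0,-0.08,-0.06,0],[0,-0.08,-0.06,0],[0,-0.08,-0.06,0],[0,-0.08,-0.06,0],[0,-0.08,-0.06,0],[0,-0.08,-0.06,0],[0,-0.08,-0.06,0],[0,-0.08,-0.06,0],[0,-0.08,-0.06,0],[0,-0.08,-0.06,0]]], grip=0.6)

```text
time: 2.1
tool_pos: [0.3294, -0.0615, 0.2051]
ee_rot: [-0.476, 1.57, 2.942]
wrist_force: [-0.1, -0.3, 0.2]
width: 0.0563
```

Emit:
drive_tool(commands=[[[0,-0.085,-0.06,0],[0,-0.085,-0.06,0],[0,-0.085,-0.06,0],[0,-0.085,-0.06,0],[0,-0.085,-0.06,0],[0,-0.085,-0.06,0],[0,-0.085,-0.06,0],[0,-0.085,-0.06,0],[0,-0.085,-0.06,0],[0,-0.085,-0.06,0],[0,-0.085,-0.06,0],[0,-0.085,-0.06,0],[0,-0.085,-0.06,0],[0,-0.085,-0.055,0],[0,0,0,-0.02],[0,0,0,-0.02],[0,0,0,-0.02],[0,0,0,-0.02],[0,0,0,-0.02],[0,0,0,-0.02]]])

```text
time: 4.1
tool_pos: [0.449, 0.2803, 0.2047]
ee_rot: [-0.519, 1.569, -2.625]
wrist_force: [0.1, -0.0, -0.0]
width: 0.0564
```

Emit:
drive_tool(commands=[[[0,0,0,-0.02],[0,0,0,-0.02],[0,0,0,-0.02],[0,0,0,-0.02],[0,0,0,-0.02],[0,0,0,-0.02],[0,0,0,-0.02],[0,0,0,-0.02],[0,0,0,-0.02],[0,0,0,-0.02],[0,0,0,-0.02],[0,0,0,-0.02],[0,0,0,-0.02],[0,0,0,-0.02],[0,0,0,-0.0036],[0,0,0,0]]])

```text
time: 5.7
tool_pos: [0.4492, 0.2804, 0.205]
ee_rot: [-2.247, 1.57, -2.579]
wrist_force: [0.5, 0.5, -0.4]
width: 0.0563
```

```bash
cat >> h.py <<'E'
from scipy.spatial.transform import Rotation as Ro
def st():
    o=robot.get_obs();R=Ro.from_euler('xyz',o['ee_rot']).as_matrix()
    print('t',o['time'],'tcp',o['tool_pos'].round(4),'ydir',np.degrees(np.arctan2(R[1,1],R[0,1])).round(2),'f',o['wrist_force'].round(2),'w',o['width'],'q',o['joint_positions'].round(3));return o,R
E
python3 - <<'E'
from h import *
o,R=st();print(R.round(3))
snap('wrist','w1');snap('scene','s1')
E
```

```text
t 5.7 tcp [0.4492 0.2804 0.205 ] ydir 70.99 f [ 0.54  0.55 -0.36] w 0.05631557607376548 q [ 0.451  0.042  1.419 -0.     1.681 -0.788]
[[-0.001  0.326  0.945]
 [-0.     0.945 -0.326]
 [-1.    -0.001 -0.001]]
```

View pics/w1.png

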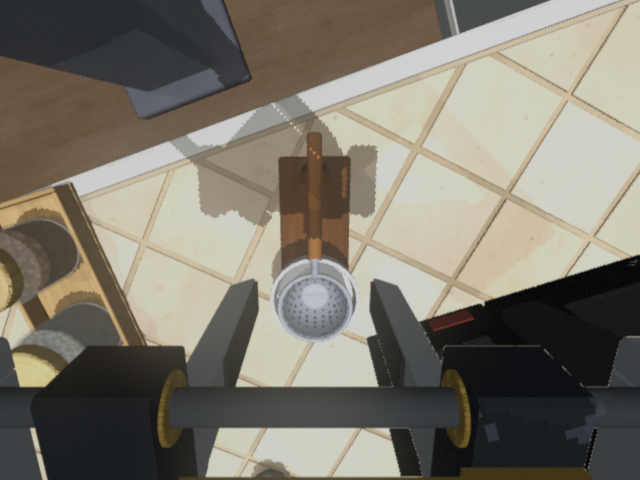

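View pics/s1.png

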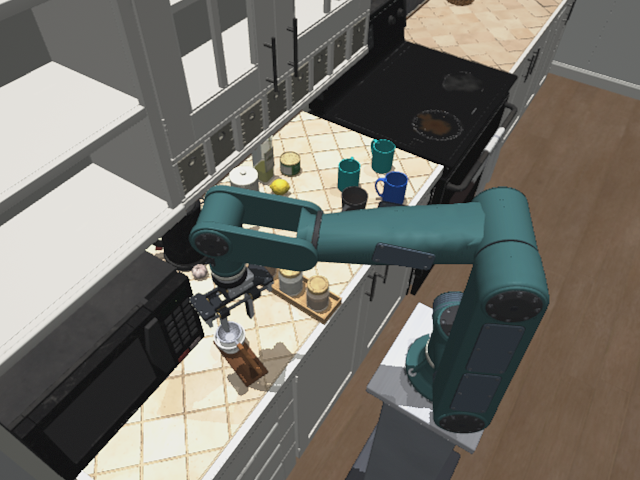

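The wrist view shows the handle at column 314, from (314,135) to (316,260). It is parallel to the finger midline and centred between the fingers (tips at 250 and 378). I'll check it with wrist depth.

```bash
python3 - <<'E'
from fit import *
P=world(dict(np.load('pics/w1.npz'))).reshape(-1,3)
def box(x0,x1,y0,y1,z0,z1):
    m=(P[:,0]>x0)&(P[:,0]<x1)&(P[:,1]>y0)&(P[:,1]<y1)&(P[:,2]>z0)&(P[:,2]<z1);return P[m]
b=box(.46,.57,.2,.32,.07,.09);print('bowl',len(b),circ(b[:,:2]),np.median(b[:,2]))
h=box(.33,.455,.22,.36,.068,.095);c=h[:,:2].mean(0);d=np.linalg.svd(h[:,:2]-c,full_matrices=False)[2][0];print(c,d,np.median(h[:,2]),h.min(0))
d*=-np.sign(d[0]);n=np.array([-d[1],d[0]]);print('perp off of tcp',(np.array([.4492,.2804])-c)@n, 'dir deg',np.degrees(np.arctan2(d[1],d[0])))
E
```

```text
bowl 1675 [0.51234553 0.25835367 0.03171383] 0.07542446239178008
[0.41270722 0.29217814] [ 0.94495859 -0.32718994] 0.07863690397453402 [0.37257932 0.27256645 0.06802671]
perp off of tcp -0.000810217764473928 dir deg 160.9016950305712
```

Emit:
drive_tool(commands=[[[0.06,0,0,0],[0.06,0,0,0],[0.06,0,0,0],[0.06,0,0,0],[0.06,0,0,0],[0.06,0,0,0],[0.06,0,0,0],[0.06,0,0,0],[0.06,0,0,0],[0.06,0,0,0],[0.004,0,0,0],[0,0,0,0]]])

```text
time: 7.0
tool_pos: [0.4491, 0.2803, 0.0539]
ee_rot: [-2.275, 1.57, -2.604]
wrist_force: [0.3, -0.8, -0.4]
width: 0.0568
```

Emit:
drive_tool(commands=[[[0,0,0,0],[0,0,0,0],[0,0,0,0],[0,0,0,0],[0,0,0,0],[0,0,0,0],[0,0,0,0],[0,0,0,0]]], grip=0)

```text
time: 7.8
tool_pos: [0.4494, 0.2805, 0.0545]
ee_rot: [0.407, 1.571, 0.077]
wrist_force: [-0.1, -0.1, 1.0]
width: 0.0118
```

Emit:
drive_tool(commands=[[[-0.02,0,0,0],[-0.04,0,0,0],[-0.05,0,0,0],[-0.06,0,0,0],[-0.06,0,0,0],[-0.06,0,0,0],[-0.06,0,0,0],[-0.06,0,0,0],[-0.05,0,0,0],[-0.04,0,0,0],[0,0,0,0]]])

```text
time: 8.9
tool_pos: [0.4502, 0.2809, 0.1814]
ee_rot: [0.754, 1.568, 0.424]
wrist_force: [0.0, 0.3, -0.5]
width: 0.0117
```

```bash
python3 - <<'E'
from h import *
o,R=st();snap('wrist','w2');snap('scene','s2');snap('top','t2')
E
```

```text
t 8.9 tcp [0.4502 0.2809 0.1814] ydir 71.1 f [ 0.04  0.29 -0.48] w 0.0116576319841796 q [ 0.451  0.047  1.46  -0.     1.631 -0.79 ]
```

View pics/w2.png

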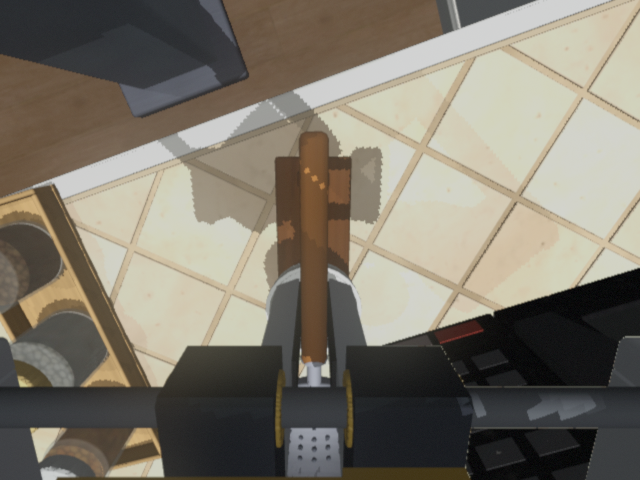

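View pics/s2.png

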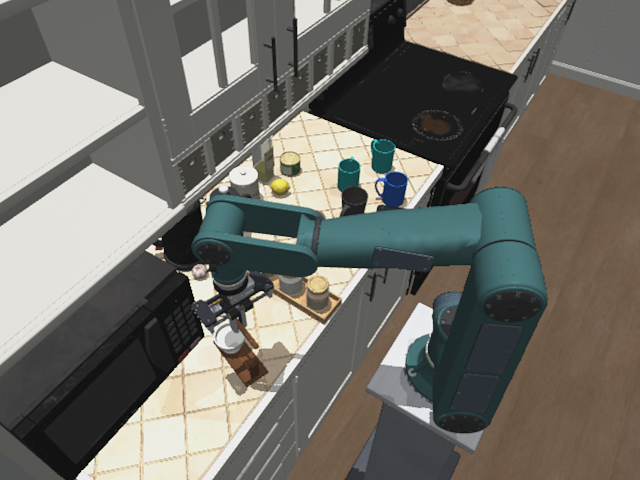

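```bash
python3 - <<'E'
from fit import *
W=world(dict(np.load('pics/w2.npz')))
for v in (150,180,210,240,270,300): print(v,W[v,306:323:4].round(4)[:, :].mean(0).round(4))
o,R=st()
y,z=R[:,1],R[:,2]
d=np.array([.44,.0,0])-o['tool_pos'];d[2]=0
print('y,z frac',d@y/.25,d@z/.25)
# final move after turn 85.6
a=np.radians(71.1-85.6);y=np.array([np.cos(a),np.sin(a),0]);z=np.cross(R[:,0],y)
d=np.array([.5558,-.1286,0])-[.44,0,0];print(d@y/.25,d@z/.25)
E
```

```text
150 [0.3811 0.3036 0.2057]
180 [0.3922 0.2999 0.2064]
210 [0.4038 0.2959 0.206 ]
240 [0.416  0.2918 0.2055]
270 [0.4286 0.2874 0.2058]
300 [0.4419 0.2829 0.2057]
t 9.05 tcp [0.449  0.2803 0.1786] ydir 71.09 f [-0.48 -0.14  0.51] w 0.01192099947804487 q [ 0.451  0.049  1.464 -0.     1.63  -0.79 ]
y,z frac -1.072182462706363 0.329199100074254
0.5772414611087441 0.3820386640356247
```

The handle is level along its length (top at 0.2055–0.2064 m), which puts the underside at about 0.172 m. Next I carry it over the jars.

Emit:
drive_tool(commands=[[[0,-0.03,0.01,0],[0,-0.05,0.02,0],[0,-0.07,0.02,0],[0,-0.07,0.02,0],[0,-0.07,0.02,0],[0,-0.07,0.02,0],[0,-0.07,0.02,0],[0,-0.07,0.02,0],[0,-0.07,0.02,0],[0,-0.07,0.02,0],[0,-0.07,0.02,0],[0,-0.07,0.02,0],[0,-0.07,0.02,0],[0,-0.07,0.02,0],[0,-0.07,0.02,0],[0,-0.05,0.02,0],[0,-0.03,0.02,0],[0,0,0,0]]])

```text
time: 10.85
tool_pos: [0.4406, -0.0006, 0.1792]
ee_rot: [-2.068, 1.57, -2.4]
wrist_force: [1.0, -0.2, -1.3]
width: 0.0117
```

Emit:
drive_tool(commands=[[[0,0,0,0.01],[0,0,0,0.018],[0,0,0,0.02],[0,0,0,0.02],[0,0,0,0.02],[0,0,0,0.02],[0,0,0,0.02],[0,0,0,0.02],[0,0,0,0.02],[0,0,0,0.02],[0,0,0,0.02],[0,0,0,0.018],[0,0,0,0.012],[0,0,0,0]]])

```text
time: 12.25
tool_pos: [0.4406, 0.0011, 0.1793]
ee_rot: [-1.996, 1.57, 2.463]
wrist_force: [-0.1, 0.8, -0.4]
width: 0.0118
```

```bash
python3 - <<'E'
from h import *
o,R=st()
d=np.array([.5558,-.1286,0])-o['tool_pos'];d[2]=0;print(d@R[:,1]/.25,d@R[:,2]/.25)
snap('wrist','w3');snap('top','t3')
E
```

```text
t 12.25 tcp [0.4406 0.0011 0.1793] ydir -14.53 f [-0.06  0.76 -0.43] w 0.011752587428528579 q [-0.126 -0.153  1.656  0.     1.639  0.127]
0.5761703534710382 0.3865988639284734
```

View pics/w3.png

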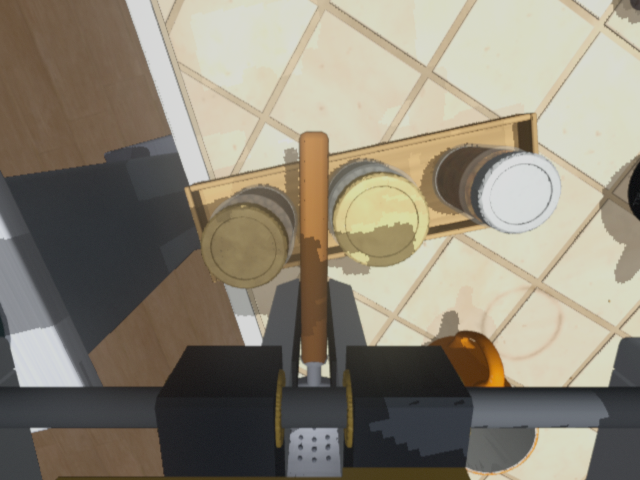

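Emit:
drive_tool(commands=[[[0,0.02,0.015,0],[0,0.04,0.025,0],[0,0.05,0.034,0],[0,0.05,0.034,0],[0,0.05,0.034,0],[0,0.05,0.034,0],[0,0.05,0.034,0],[0,0.05,0.034,0],[0,0.05,0.034,0],[0,0.05,0.034,0],[0,0.05,0.034,0],[0,0.046,0.034,0],[0,0.03,0.01,0],[0,0.01,0,0],[0,0,0,0],[0,0,0,0]]])

```text
time: 13.95
tool_pos: [0.5602, -0.1308, 0.1795]
ee_rot: [-2.023, 1.571, 2.436]
wrist_force: [0.0, 0.8, -0.5]
width: 0.0117
```

```bash
python3 - <<'E'
from h import *
o,R=st()
for n in('wrist','top','scene'): snap(n,n+'4')
im=[dict(np.load(f'pics/{n}4.npz'))['pixels'][...,::-1] for n in('top','scene')]
a=cv2.resize(im[0][170:270,270:400],(780,600));cv2.imwrite('pics/c4a.png',a)
b=cv2.resize(im[1][160:320,230:400],(637,600));cv2.imwrite('pics/c4b.png',b)
E
```

```text
t 13.95 tcp [ 0.5602 -0.1308  0.1795] ydir -14.55 f [ 0.01  0.75 -0.53] w 0.011702528326928927 q [-0.328  0.15   1.353  0.     1.639 -0.074]
```

View pics/wrist4.png

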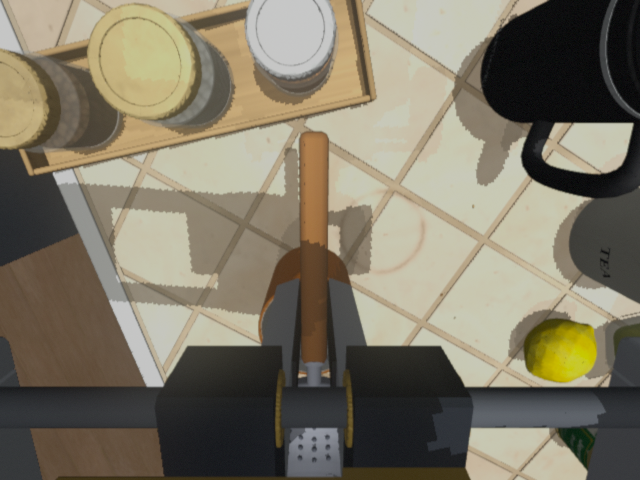

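View pics/c4a.png

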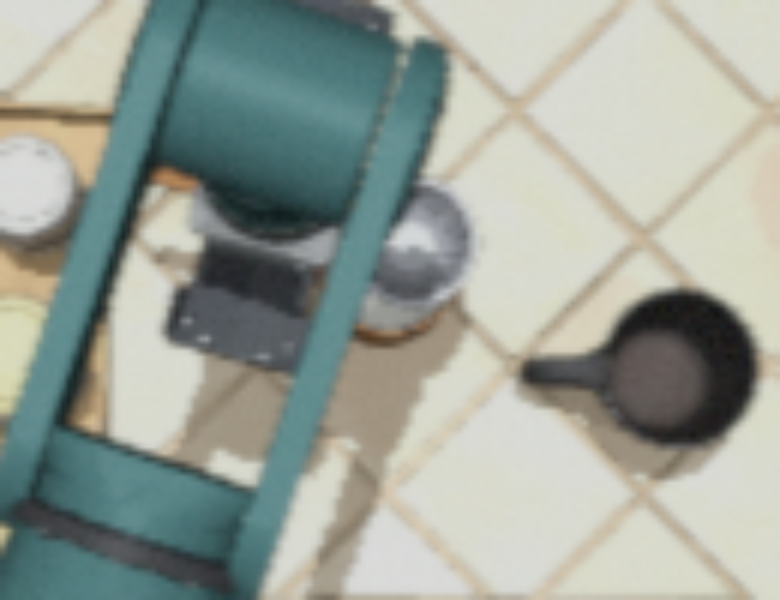

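View pics/c4b.png

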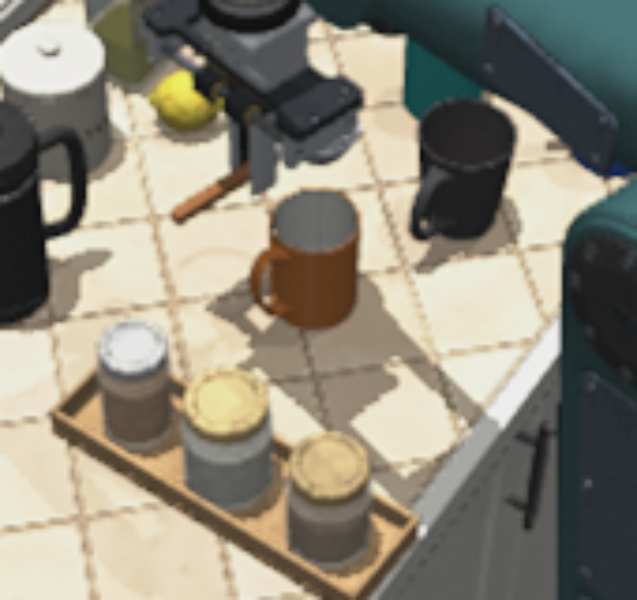

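```bash
python3 - <<'E'
from fit import *
for n in('top4','scene4','wrist4'):
    P=world(dict(np.load(f'pics/{n}.npz'))).reshape(-1,3)
    def box(x0,x1,y0,y1,z0,z1):
        m=(P[:,0]>x0)&(P[:,0]<x1)&(P[:,1]>y0)&(P[:,1]<y1)&(P[:,2]>z0)&(P[:,2]<z1);return P[m]
    b=box(.49,.60,-.26,-.16,.19,.215);print(n,'bowl',len(b),circ(b[:,:2]) if len(b)>5 else 0,np.median(b[:,2]))
    if len(b)>5:print('  fixed r',circ(b[:,:2],.0325)[:2])
    m=box(.48,.61,-.25,-.15,.092,.112);print('mug',len(m),circ(m[:,:2]) if len(m)>5 else 0)
    h=box(.48,.62,-.15,-.1,.04,.1);print('mug handle',len(h),h.mean(0) if len(h) else 0)
    h=box(.55,.62,-.115,-.0,.185,.215);
    if len(h)>5:
        c=h[:,:2].mean(0);d=np.linalg.svd(h[:,:2]-c,full_matrices=False)[2][0];print('sh',c,np.degrees(np.arctan2(d[1],d[0])),np.median(h[:,2]))
E
```

```text
top4 bowl 87 [ 0.54061091 -0.19964867  0.02996681] 0.19946544426662394
  fixed r [ 0.54184165 -0.19665898]
mug 27 [ 0.53824381 -0.19193084  0.03632925]
mug handle 0 0
sh [ 0.57005568 -0.07910729] 73.8550442884181 0.20188585245229973
scene4 bowl 37 [ 0.55266179 -0.2027172   0.04087667] 0.19965273983995968
  fixed r [ 0.54397657 -0.20005414]
mug 156 [ 0.54028581 -0.19091363  0.0371937 ]
mug handle 57 [ 0.55456247 -0.13374541  0.07934292]
sh [ 0.56968784 -0.08310342] 74.09971070902989 0.20436081184423882
wrist4 bowl 950 [ 0.54375805 -0.19539991  0.03099223] 0.19449798349942837
  fixed r [ 0.5442129  -0.19458947]
mug 406 [ 0.54227883 -0.19018718  0.03763628]
mug handle 9 [ 0.54367889 -0.14902085  0.08918013]
sh [ 0.57263268 -0.08302603] -104.72938739663194 0.20375908573053136
```

Emit:
drive_tool(commands=[[[0,-0.01,-0.005,0],[0,-0.01,-0.005,0],[0.02,0,0,0],[0.03,0,0,0],[0.03,0,0,0],[0.03,0,0,0],[0.03,0,0,0],[0.03,0,0,0],[0.02,0,0,0],[0.015,0,0,0],[0.008,0,0,0],[0.004,0,0,0],[0,0,0,0],[0,0,0,0],[0,0,0,0]]])

```text
time: 15.6
tool_pos: [0.5564, -0.1276, 0.1256]
ee_rot: [1.356, 1.57, -0.47]
wrist_force: [0.3, -0.5, -0.7]
width: 0.0115
```

```bash
python3 - <<'E'
from fit import *
o,R=st()
for n in('wrist','top','scene'):
    s=snap(n,n+'5')
    P=world(s).reshape(-1,3)
    def box(x0,x1,y0,y1,z0,z1):
        m=(P[:,0]>x0)&(P[:,0]<x1)&(P[:,1]>y0)&(P[:,1]<y1)&(P[:,2]>z0)&(P[:,2]<z1);return P[m]
    b=box(.49,.60,-.26,-.16,.135,.16);print(n,'bowl',len(b),circ(b[:,:2],.0325)[:2],np.median(b[:,2]))
    m=box(.48,.61,-.25,-.15,.092,.108);print('mug',len(m),circ(m[:,:2],.037)[:2] if len(m)>5 else 0)
    h=box(.55,.62,-.115,-.0,.135,.165);
    if len(h)>5:
        c=h[:,:2].mean(0);d=np.linalg.svd(h[:,:2]-c,full_matrices=False)[2][0];print('sh',c,np.degrees(np.arctan2(d[1],d[0])),np.median(h[:,2]))
    for x in(.577,.484,.388):
        j=box(x-.045,x+.045,-.05,.06,.09,.125);print('jar',x,len(j),j.mean(0).round(4))
    m=box(.42,.56,-.43,-.3,.092,.115);print('dark',circ(m[:,:2]) if len(m)>5 else 0)
im=[dict(np.load(f'pics/{n}5.npz'))['pixels'][...,::-1] for n in('top','scene')]
cv2.imwrite('pics/c5a.png',cv2.resize(im[0][170:270,270:400],(780,600)));cv2.imwrite('pics/c5b.png',cv2.resize(im[1][160:320,230:400],(637,600)))
E
```

```text
t 15.6 tcp [ 0.5564 -0.1276  0.1256] ydir -14.58 f [ 0.27 -0.54 -0.73] w 0.011472966059842216 q [-0.325  0.161  1.447 -0.     1.532 -0.07 ]
wrist bowl 994 [ 0.54011664 -0.19130284] 0.13952627936068845
mug 24 [ 0.54142895 -0.18868266]
sh [ 0.56839087 -0.08137735] -104.74929472468189 0.14982368611682365
jar 0.577 6652 [ 0.5787 -0.0055  0.1084]
jar 0.484 15176 [0.4913 0.0059 0.1082]
jar 0.388 150 [0.4206 0.0014 0.0917]
dark 0
top bowl 89 [ 0.53784887 -0.19379784] 0.1446354891340651
mug 20 [ 0.53911992 -0.19365544]
sh [ 0.56380773 -0.07618367] 75.07699515505007 0.15075530490203315
jar 0.577 230 [0.5786 0.0039 0.109 ]
jar 0.484 243 [0.49   0.0157 0.109 ]
jar 0.388 111 [0.3917 0.0287 0.1043]
dark [ 0.48380169 -0.34721327  0.04177263]
scene bowl 29 [ 0.53947416 -0.19802752] 0.14600294117233825
mug 84 [ 0.53982802 -0.19041612]
sh [ 0.56597873 -0.08158429] 74.22534358421913 0.14993908064766737
jar 0.577 282 [0.5771 0.01   0.1074]
jar 0.484 409 [0.4854 0.0151 0.1082]
jar 0.388 356 [0.391  0.0176 0.1043]
dark [ 0.48443769 -0.3462021   0.04187926]
```

View pics/c5a.png

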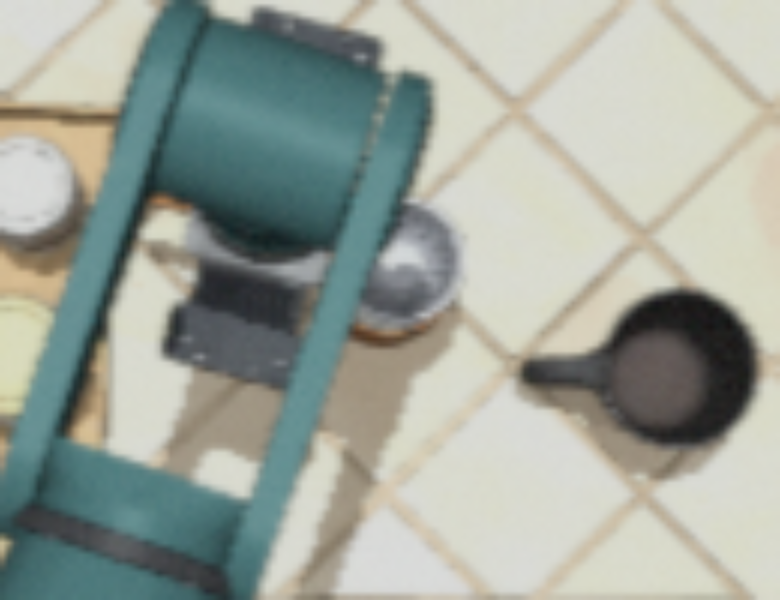

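View pics/c5b.png

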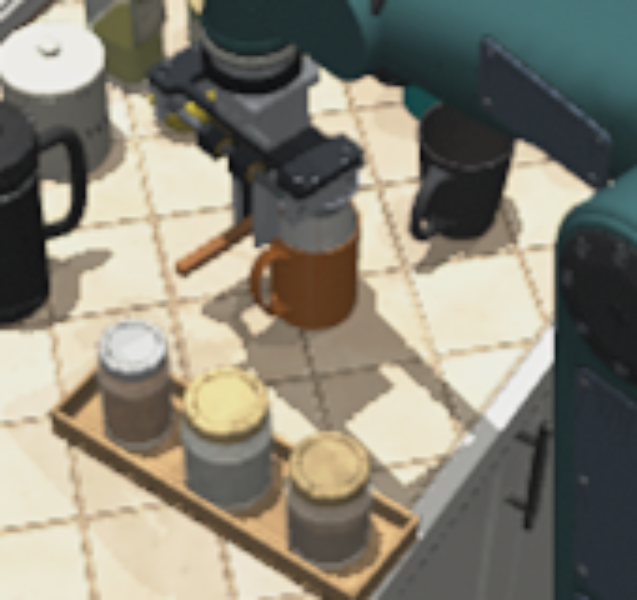

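```bash
python3 -c "
from h import *
st();robot.close_job();st()"
```

```text
t 15.75 tcp [ 0.5563 -0.1276  0.1254] ydir -14.58 f [-0.03 -0.31 -0.58] w 0.011635096829931324 q [-0.325  0.162  1.447 -0.     1.532 -0.07 ]
the job is handed in; nothing more can be done
the job is handed in; nothing more can be done
```

I gripped the strainer by its handle about 66 mm from the bowl's axis and lifted it straight off the rest. I carried it over the jars with its underside at about 0.17 m, turned its handle to match the orange mug's, and lowered it over the mouth. The job was handed in at about 15.8 s with the strainer still held; no verdict was reported.

What the last checks before hand-in showed:
- **Centring:** from the arm's pose the bowl is at about (0.540, -0.191), against a mug mouth measured at (0.540, -0.191).
- **Height and level:** the underside is about 15 mm above the rim. The handle read level to within 1 mm along its length just after the lift; I did not repeat that check over the mug.
- **Handle direction:** about 75.4° for the strainer and about 76° for the mug.
- **Contact:** the wrist force is near zero, and the fingers hold at 11.6 mm, the handle's width.
- **Jars and mugs:** in the scene camera, the jars and both mugs read within 1 mm of where they started.

**Disagreements:** the scene camera's bowl fit in the last picture was 7 mm off in y, but it came from only 29 partly hidden points. The top camera's was about 3 mm off, also partly hidden. I relied on the wrist camera and the arm's pose, which agree to about 1 mm. The arm also hid parts of two jars from the top camera, so its jar centres looked shifted while the scene camera's did not.

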